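# Tip and open the stain concentrate

## Robot

A 6-joint arm with a two-finger parallel gripper is mounted at the origin on the work surface. World frame = base frame: x ahead of the robot, y to its left, z up, the work surface at z = 0. Lengths are in m, angles in rad, forces in N, time in s.
With the tool pointing down it reaches from about 0.225 to 0.875 m from the base axis. Payload 3.4 kg.
Tool frame: the origin (TCP) lies between the finger pads; the fingertips stand 11 mm ahead of it and the grasp point (between the pads) lies 8 mm behind it (tips_ahead is the distance from the TCP to the fingertips, in m); z points along the fingers, x is the direction in which the jaws open and shut, and the axes are right-handed (so a half turn about z gives the same grasp; the last joint's range is limited). The gripper opens to 85 mm and grips with 20 to 120 N. Pads are 22 mm wide; open, the fingers measure 114 mm over their backs; the gripper's body (76 mm by 85 mm) begins 54 mm behind the grasp point. The pads swing forward as they close: fully open they stand 13 mm farther back than shut.
Start: joints at [-1.41, 0.276, 1.505, -0, 1.361, -0.121], TCP at [0.16, -0.552, 0.242] pointing down, gripper open.
Joint ranges: [-2.89, 2.89], [-0.75, 2.08], [0.22, 2.7], [-1.18, 4.32], [0.11, 2.71], [-2.7, 2.7]. Speed limits (rad/s): [2.57, 2.57, 3.14, 3.14, 3.14, 3.14].

## Interface

Orientations are given as a unit quaternion [w, x, y, z].
In Python, from rig import get_state, get_image, sign_off, masks_of, tips_ahead gives the robot as it stands.
- The arm moves only by the tool play_rows, never from a script. Its argument "series" is a list of rows, each an object of numbers: "fingers": the closure, from -1 (fully open) to 1 (shut); "dx", "dy", "dz": the shift along the world's x, y, z in mm; "turn": the turn about the world's z in rad. A call has 1 to 20 rows; each row shifts and turns the pose as measured when the row begins; what a row does not reach is not made up. A row lasts 1/12 s, in which the tool goes at most 41.7 mm and 7.16 degrees, less where a joint would pass 70% of its speed; a pose out of reach is approached as far as the arm can. A call with a gripper value outside its range is refused whole. The fingers move at their own pace and stop on an object; "squeeze" is the grip in N (left out, the last holds). Time passes only in rows, so rows that do not move let the fingers close. It gives the time, the measured TCP pose, the force and the opening at its end, in the units of the state.
- get_state(): the state, without advancing time (a new reading comes with each control period).
- get_image(name): name is "side" or "top"; returns a dict with "pixels" (420x560x3 uint8, red, green, blue), "vfov" (degrees; the focal length in pixels is half the picture's height over the tangent of half this angle, whatever the lens; pixels are square), "cx", "cy" (the principal point, pixels), "dist" ([k1, k2, p1, p2, k3] as OpenCV has them; the pictures are not rectified), "rvec" (rotation vector, rad) and "tvec" (3), from world to camera coordinates, as OpenCV has them. Camera axes: x right, y down, z forward; pixel columns grow to the right and rows downward; lengths in m; the calibration is good to about 2 mm. A picture is of the moment at which its call begins. There is no depth.
- sign_off(): hands the job in, once; it reports no verdict.
Trained networks look in a picture, given as the dict that the camera call returned (one of the last four; its "shot" number tells which), for a name from the list of things; names that differ only in an ending like _2 or _b are one class to them, and where a whole thing is asked for, a point or a joint stands for the part that bears it (a point fixed in the world has none). Each returns a list of dicts, best first, with "p" (0 to 1); they miss things now and then, are a little off and sometimes report something else, mostly with a low value. They report only what shows in the picture. A call takes as long as a camera call. They do not tell look-alikes from the thing itself.
- masks_of(picture, label): "region" (420x560 bool, what is visible of it) and "xy" ([column, row] in pixels, amid what is visible of it).
The state is a dict: "clock": time; "qpos": joint angles; "qd": joint speeds; "effort": joint torques, N m; "position": TCP position; "ee_rot": TCP orientation; "contact_force": force on the tool from outside, world axes, zero at the start; "moment": the same for the moment, N m; "width": finger opening in m.
Only numpy, scipy, OpenCV 4.12 (cv2) and the standard library are available. Lean on these libraries where they do the work, as an engineer would, in place of code of your own. Each camera call takes 0.05 s, during which the arm holds its last target. There are 200 camera calls.

## Task

The pigment in this bottle of wood-stain concentrate has settled: tip the closed bottle over to about 45 degrees for a second so that the sediment slides off its bottom, then stand it gently back upright on the rubber mat. Then press its push-and-turn safety cap down, turn it counter-clockwise until it is free and lift it straight up. Finish while still holding the cap level in the gripper, about 50 mm clear above the bottle's mouth, with the bottle standing upright on the mat; leave the tin, the jar and the brush where they are.

Things in the scene. Friction and masses are not known exactly. Their poses are not given: they have to be found in the camera images.
- bottle_center (a point): Oblong grey plastic bottle, blank paper label on both broad sides, loose, 0.36 to 0.57 kg, upright on the mat. Point mid-body on its axis, 59 mm above its underside. Body: 76 mm along its x, 50 mm along its y (flat sides, the width to grip), 118 mm high along its z. Above it a low round collar, then the neck. With its cap on, the bottle is 148.5 mm high.
- bottle_mouth (a point): Mouth of the bottle, hidden by the cap at the start: centre of the neck's rim, 137.5 mm above the bottle's underside, axes as the bottle's. The neck is 28 mm wide with three locking lugs round it.
- cap_center (a point): White ribbed push-and-turn cap on the neck: 46 mm outer diameter, 21 mm high, 35 g. Point on its axis half-way up, 79 mm above bottle_center; axes as the bottle's at the start. Its lower edge is 9.5 mm above the body's flat top. Lugs inside lock under the neck's lugs: it neither lifts nor turns until pressed. Pressed down 3 to 5 mm and kept down, it turns counter-clockwise (about +z) with little force.
- cap_seal (a joint): Sprung disc inside the cap that rests on the bottle's rim; value = how far the cap is pressed down (m): 0 locked, unlocked from 0.003 (9 N), bottom 0.005 (12 N), -0.003 when the cap is off. It starts to move at about 4.5 N. Kept down, the cap is free to lift after 45 to 75 degrees of turn (stop at 80; aim for 60). Pressed too little, it takes the bottle round with it; pressed enough, the bottle stays put.
- mat: Fixed black rubber mat on the bench, 260 mm along its x, 320 mm along its y, 4 mm thick. Origin at the centre of its underside, on the bench top.
- tin: Round paint tin, 100 mm diameter, 110 mm high, standing beside the mat; leave alone. Origin at the centre of its underside.
- jar: Round glass jar with a metal lid, 72 mm diameter, 100 mm high, standing on the other side of the mat; leave alone. Origin at the centre of its underside.
- brush: Flat paintbrush, 210 mm long, 50 mm wide, 15 mm thick, lying beyond the mat; leave alone. Origin under its metal ferrule, handle along its -x.
Not all that is in view belongs to the job. There is more than one size of the part that bears cap_center; the job needs the larger.

How it is judged:
On the way, in this order (a step that is already met when the one before it is completed fails the run):
1. the closed bottle is tipped to about 45 degrees (between 34 and 56 degrees) for half a second (angle between bottle_center's own z axis and vertical between 0.593 and 0.977 rad and z of cap_center in the frame of bottle_center below 0.083 m), for 0.5 s.
2. the closed bottle stands upright on the mat again (angle between bottle_center's own z axis and vertical below 0.05 rad and height (world z) of bottle_center below 0.067 m and contact force between bottle and mat above 1 N and z of cap_center in the frame of bottle_center below 0.083 m), for 0.2 s.
3. the cap is pressed down past its safety lock (at least 2.5 mm) (z of cap_center in the frame of bottle_center below 0.0765 m), for 0.05 s.
4. the cap, still down on the neck, is turned free of its lugs (at least 40 degrees) (angle between the x axis of cap_center and the x axis of bottle_center, either way round above 0.7 rad and z of cap_center in the frame of bottle_center below 0.083 m), for 0.05 s.
At the end, for the whole second after the job is handed in: The gripper holds the cap still and level (within 11 degrees), its lower edge 25 to 100 mm above the bottle's rim and its axis within 20 mm of the bottle's, touching nothing but the fingers; the bottle stands upright (within 3 degrees) and untouched on the mat (z of cap_center in the frame of bottle_center between 0.114 and 0.189 m and horizontal distance between cap_center and bottle_center below 0.02 m and angle between cap_center's own z axis and vertical below 0.2 rad and contact force between the fingers and cap above 1 N and contact force between each of cap, the arm, the fingers and bottle below 0.05 N and linear speed of each of cap, bottle below 0.02 m/s and angle between bottle_center's own z axis and vertical below 0.05 rad and height (world z) of bottle_center below 0.067 m and contact force between bottle and mat above 1 N and x of bottle_center in the frame of mat between -0.11 and 0.11 m and y of bottle_center in the frame of mat between -0.14 and 0.14 m); the arm keeps its last pose, push and grip.
It fails at once if the bottle is upset or tipped far beyond 45 degrees (over 69 degrees) (angle between bottle_center's own z axis and vertical above 1.2 rad).
It fails at once if the bottle is dropped or slammed on the mat (still moving faster than 0.4 m/s within 10 mm of it) (linear speed of bottle above 0.4 m/s and height (world z) of bottle_center below 0.073 m).
It fails at once if the tin is shifted (over 30 mm) (distance of tin from where it was at the start of the episode above 0.03 m).
It fails at once if the jar is shifted (over 30 mm) (distance of jar from where it was at the start of the episode above 0.03 m).
It fails at once if the brush is shifted (over 30 mm) (distance of brush from where it was at the start of the episode above 0.03 m).
It also fails if it takes over 54 s, if anything falls off the work surface, if the arm or the gripper's body presses on something with over 40 N, if the wrist force passes 120 N, or if a joint passes its speed limit or range.

## Working session

There is one attempt and no reset: what is moved stays moved. The work goes in short steps, Python scripts to look and compute and a tool call to move; the robot and the scene stay as the last step left them, time stands still between calls to the robot, and variables do not carry over. Pictures are saved under pics/ and viewed, about 8 in all and at most 12, crops included, and the job is handed in when it is done.

Besides the shell and the picture viewer there is one more tool, called after "Emit:" as a command line: name --argument value ..., lists and objects as JSON in quotes. play_rows: Moves the arm, as the interface text tells. Its arguments: {"type":"object","properties":{"series":{"type":"array"},"squeeze":{"type":"number"}},"required":["series"]}

```bash
mkdir -p pics; cat > h.py <<'E'
import numpy as np, cv2
from rig import *
def K(p):
    f=p["pixels"].shape[0]/2/np.tan(np.radians(p["vfov"])/2)
    return np.array([[f,0,p["cx"]],[0,f,p["cy"]],[0,0,1.]])
def proj(p,X): return cv2.projectPoints(np.array(X,float).reshape(-1,1,3),np.array(p["rvec"],float),np.array(p["tvec"],float),K(p),np.array(p["dist"],float))[0][:,0]
def ray(p,uv):
    n=cv2.undistortPoints(np.array(uv,float).reshape(-1,1,2),K(p),np.array(p["dist"],float))[:,0]
    R=cv2.Rodrigues(np.array(p["rvec"],float))[0]; o=-R.T@np.array(p["tvec"],float).ravel()
    return o,np.c_[n,np.ones(len(n))]@R
def onz(p,uv,z):
    o,d=ray(p,uv); return o+d*((z-o[2])/d[:,2])[:,None]
def save(p,name): cv2.imwrite("pics/"+name,p["pixels"][:,:,::-1])
E
python3 - <<'E'
from h import *
ps={n:get_image(n) for n in("side","top")}
cv2.imwrite("pics/a.png",cv2.resize(np.vstack([ps["top"]["pixels"],ps["side"]["pixels"]])[:,:,::-1],(400,600)) )
for n,p in ps.items():
    save(p,n+"0.png")
    print(n,"campos",ray(p,[[280,210]])[0])
    for l in("bottle_center","cap_center","mat","tin","jar","brush"):
        for m in masks_of(p,l): print(l,round(m["p"],2),np.round(m["xy"]),m["region"].sum())
print(get_state()); print(tips_ahead)
E
```

```text
side campos [ 0.28685162 -0.42300175  0.62711958]
bottle_center 0.73 [314. 288.] 1950
cap_center 0.64 [318. 249.] 710
cap_center 0.44 [358. 212.] 200
mat 0.87 [269. 306.] 17696
tin 0.77 [212. 198.] 2572
jar 0.6 [357. 388.] 2939
brush 0.94 [356. 243.] 1226
top campos [0.48730852 0.04010784 1.30924228]
bottle_center 0.97 [342. 245.] 541
cap_center 0.82 [351. 238.] 398
cap_center 0.7 [301. 149.] 161
mat 0.86 [311. 267.] 12697
mat 0.67 [329. 179.] 932
tin 0.76 [208. 242.] 1618
tin 0.72 [354. 237.] 377
jar 0.93 [417. 277.] 891
brush 0.75 [346. 245.] 617
brush 0.73 [327. 180.] 909
{'clock': 0.7, 'qpos': array([-1.40998864e+00,  2.75849648e-01,  1.50487280e+00, -1.02108404e-05,
        1.36066532e+00, -1.20991313e-01]), 'qd': array([-0.0008324 , -0.00079554, -0.00082395, -0.00173575, -0.00052969,
        0.00011158]), 'effort': array([-1.24005433e-03, -4.16509759e+01, -2.46054304e+01,  2.59067127e-05,
        1.86145589e-04,  5.03413332e-06]), 'position': array([ 0.15990293, -0.55237269,  0.24236762]), 'ee_rot': array([ 7.45823121e-05,  7.99401704e-01, -6.00796892e-01,  7.04062621e-05]), 'contact_force': array([0.45414054, 0.43490162, 0.19927402]), 'moment': array([ 0.03038728, -0.02880728,  0.04630113]), 'width': 0.08511516575261903}
0.011
```

```bash
cat > dummy 2>/dev/null </dev/null; ls
```

```text
dummy
h.py
pics
```

View pics/top0.png

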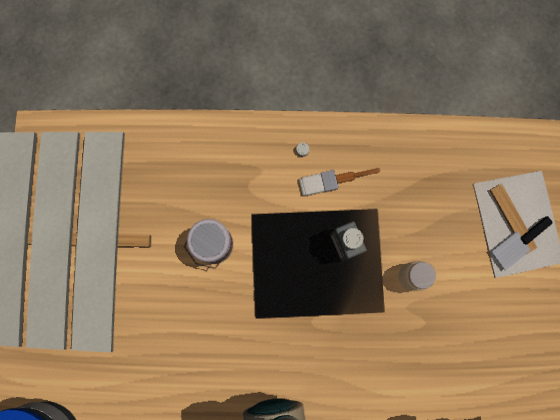

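View pics/side0.png

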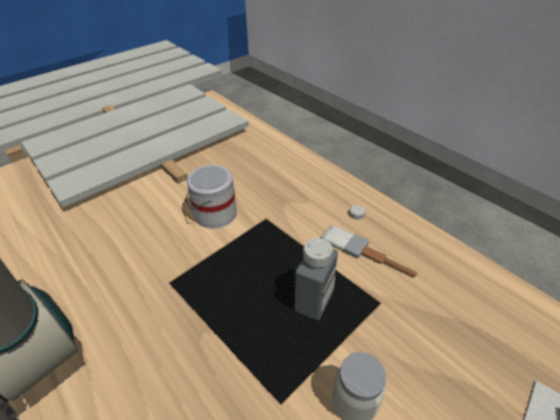

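The top view shows the grey bottle at about (348,242) with its cap at (352,238). A loose smaller cap lies at (302,150), past the brush at (327,180). The tin is at (208,242) and the jar at (420,276). The cap I need is the one on the bottle: it is larger and sits on the neck. I'll fit the bottle's pose and check it in a crop.

```bash
cat >> h.py <<'E'
from scipy.optimize import minimize
A=np.linspace(0,2*np.pi,24,endpoint=False)
BOX=np.array([[sx*.038,sy*.025,z] for z in(0,.118) for sx,sy in((1,1),(-1,1),(-1,-1),(1,-1))])
CAP=np.array([[.023*np.cos(a),.023*np.sin(a),z] for z in(.1275,.1485) for a in A])
def hull(p,X,off=0):
    m=np.zeros((420*4,560*4),np.uint8); cv2.fillConvexPoly(m,cv2.convexHull(np.round((proj(p,X)+.5)*4).astype(np.int32)),1); return m
def T(q,X):
    c,s=np.cos(q[2]),np.sin(q[2]); return X@np.array([[c,s,0],[-s,c,0],[0,0,1]])+[q[0],q[1],.004]
def up(r): return cv2.resize(r.astype(np.uint8),None,fx=4,fy=4,interpolation=cv2.INTER_NEAREST)
def fit(pm,q0,cap=True):
    def cost(q):
        c=0
        for p,m in pm:
            h=hull(p,T(q,BOX))
            if cap:h|=hull(p,T(q,CAP))
            c+=1-(h&m).sum()/(h|m).sum()
        return c
    best=None
    for y in np.arange(0,np.pi,np.pi/8) if q0[2] is None else [q0[2]]:
        s=np.array([[q0[0],q0[1],y]]*4)+np.array([[0,0,0],[.01,0,0],[0,.01,0],[0,0,.2]])
        r=minimize(cost,s[0],method="Nelder-Mead",options=dict(initial_simplex=s,xatol=1e-4,fatol=1e-4))
        if best is None or r.fun<best.fun:best=r
    return best
E
cat > loc.py <<'E'
from h import *
pm=[];ims=[]
for n in("side","top"):
    p=get_image(n)
    reg=np.zeros((420,560),bool)
    b=masks_of(p,"bottle_center"); c=masks_of(p,"cap_center")
    reg|=b[0]["region"]
    for i,m in enumerate(c):
        x,y=m["xy"]; d=np.hypot(*(np.array(m["xy"])-b[0]["xy"]))
        print(n,"cap",m["xy"],onz(p,[m["xy"]],.004+.138 if d<60 else .006),m["region"].sum())
        if d<60: reg|=m["region"]
    pm.append((p,up(reg)))
    for l,z in(("mat",.004),("tin",.11),("jar",.1),("brush",.01)):
        for m in masks_of(p,l)[:2]: print(n,l,round(m["p"],2),np.round(onz(p,[m["xy"]],z)[0],3))
x0=onz(pm[1][0],[masks_of(pm[1][0],"cap_center")[0]["xy"]],.142)[0]
r=fit(pm,[x0[0],x0[1],None]); q=r.x; print("fit",q,np.degrees(q[2]),r.fun)
for i in (0,1): 
    r=fit(pm[i:i+1],q); print("single",i,r.x,r.fun)
for p,m in pm:
    im=cv2.resize(p["pixels"],None,fx=4,fy=4)[:,:,::-1].copy()
    for X in(BOX[:4],BOX[4:],CAP[:24],CAP[24:]): cv2.polylines(im,[np.round((proj(p,T(q,X))+.5)*4).astype(np.int32)],True,(0,255,0),1)
    c=(proj(p,T(q,np.array([[0,0,.08]])))[0]*4).astype(int); ims.append(im[c[1]-260:c[1]+260,c[0]-190:c[0]+190])
cv2.imwrite("pics/fit0.png",np.hstack(ims))
E
python3 loc.py
```

```text
side cap [357.9, 210.6] [[ 0.8487742  -0.02955775  0.006     ]] 161
side cap [320.1, 252.9] [[ 0.6026071  -0.14237745  0.142     ]] 719
side mat 0.8 [ 0.533 -0.091  0.004]
side tin 0.73 [0.561 0.12  0.11 ]
side jar 0.8 [ 0.503 -0.32   0.1  ]
side brush 0.96 [ 0.762 -0.101  0.01 ]
side brush 0.32 [0.621 0.238 0.01 ]
top cap [352.4, 238.9] [[ 0.60078299 -0.13616612  0.142     ]] 364
top cap [304.8, 149.9] [[ 0.84106408 -0.03619838  0.006     ]] 176
top mat 0.65 [ 0.546 -0.051  0.004]
top tin 0.75 [0.59  0.191 0.11 ]
top jar 0.92 [ 0.515 -0.292  0.1  ]
top brush 0.88 [ 0.766 -0.096  0.01 ]
fit [ 0.60268148 -0.13575476  0.44039738] 25.232911269599118 0.13904365538716823
single 0 [ 0.60239089 -0.13734281  0.45634743] 0.05774958506695771
single 1 [ 0.60208254 -0.13461137  0.38059025] 0.05010056683123054
```

View pics/fit0.png

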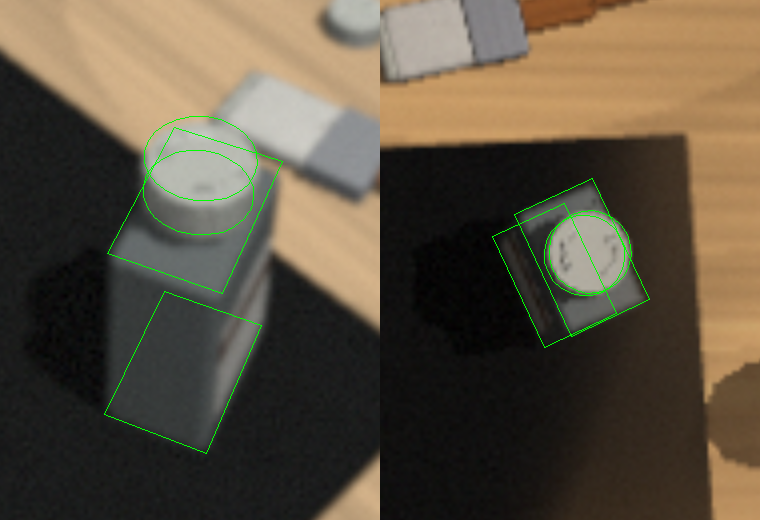

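The crop confirms the large white cap on the bottle. The fit puts the bottle at (0.6025, -0.136) with yaw about 0.43. The tool cannot tilt, so my plan is:
- Grip the flat sides high and slightly off-centre, about 12 mm toward the bottle's +x.
- Swing the pads along an arc about the bottle's -x bottom edge, so the bottle pivots between the pads.

First I go above it.

Emit:
play_rows --series '[{"fingers":-1,"dx":25,"dy":23,"dz":0,"turn":0.05},{"fingers":-1,"dx":25,"dy":23,"dz":0,"turn":0.05},{"fingers":-1,"dx":25,"dy":23,"dz":0,"turn":0.05},{"fingers":-1,"dx":25,"dy":23,"dz":0},{"fingers":-1,"dx":25,"dy":23,"dz":0},{"fingers":-1,"dx":25,"dy":23,"dz":0},{"fingers":-1,"dx":25,"dy":23,"dz":0},{"fingers":-1,"dx":25,"dy":23,"dz":0},{"fingers":-1,"dx":25,"dy":23,"dz":0},{"fingers":-1,"dx":25,"dy":23,"dz":0},{"fingers":-1,"dx":25,"dy":23,"dz":0},{"fingers":-1,"dx":25,"dy":23,"dz":0},{"fingers":-1,"dx":25,"dy":23,"dz":0},{"fingers":-1,"dx":25,"dy":23,"dz":0},{"fingers":-1,"dx":25,"dy":23,"dz":0},{"fingers":-1,"dx":25,"dy":23,"dz":0},{"fingers":-1,"dx":25,"dy":23,"dz":0},{"fingers":-1,"dx":0,"dy":0,"dz":0}]' --squeeze 25

```text
invalid input at $.series[3]: expected keys fingers, dx, dy, dz, turn
```

Emit:
play_rows --series '[{"fingers":-1,"dx":25,"dy":23,"dz":0,"turn":0.05},{"fingers":-1,"dx":25,"dy":23,"dz":0,"turn":0.05},{"fingers":-1,"dx":25,"dy":23,"dz":0,"turn":0.05},{"fingers":-1,"dx":25,"dy":23,"dz":0,"turn":0},{"fingers":-1,"dx":25,"dy":23,"dz":0,"turn":0},{"fingers":-1,"dx":25,"dy":23,"dz":0,"turn":0},{"fingers":-1,"dx":25,"dy":23,"dz":0,"turn":0},{"fingers":-1,"dx":25,"dy":23,"dz":0,"turn":0},{"fingers":-1,"dx":25,"dy":23,"dz":0,"turn":0},{"fingers":-1,"dx":25,"dy":23,"dz":0,"turn":0},{"fingers":-1,"dx":25,"dy":23,"dz":0,"turn":0},{"fingers":-1,"dx":25,"dy":23,"dz":0,"turn":0},{"fingers":-1,"dx":25,"dy":23,"dz":0,"turn":0},{"fingers":-1,"dx":25,"dy":23,"dz":0,"turn":0},{"fingers":-1,"dx":25,"dy":23,"dz":0,"turn":0},{"fingers":-1,"dx":25,"dy":23,"dz":0,"turn":0},{"fingers":-1,"dx":25,"dy":23,"dz":0,"turn":0},{"fingers":-1,"dx":0,"dy":0,"dz":0,"turn":0}]' --squeeze 25

```text
clock: 2.95
position: [0.6005, -0.1427, 0.2432]
ee_rot: [0.001, 0.842, -0.539, 0.004]
contact_force: [0.2, -0.5, 0.5]
width: 0.0851
```

Emit:
play_rows --series '[{"fingers":-1,"dx":13,"dy":12,"dz":0,"turn":0},{"fingers":-1,"dx":0,"dy":0,"dz":0,"turn":0},{"fingers":-1,"dx":0,"dy":0,"dz":-20,"turn":0},{"fingers":-1,"dx":0,"dy":0,"dz":-20,"turn":0},{"fingers":-1,"dx":0,"dy":0,"dz":-20,"turn":0}]'

```text
clock: 3.37
position: [0.6181, -0.1296, 0.1864]
ee_rot: [0.0, 0.844, -0.537, 0.01]
contact_force: [0.5, -0.2, -0.2]
width: 0.0858
```

```bash
python3 - <<'E'
from h import *
s=get_state(); P=s["position"]; print(P, s["contact_force"])
im=[]
for n in("side","top"):
    p=get_image(n); b=cv2.resize(p["pixels"],None,fx=3,fy=3)[:,:,::-1].copy()
    for X,c in((BOX[:4],(0,255,0)),(BOX[4:],(0,255,0)),(CAP[24:],(0,255,0))): cv2.polylines(b,[np.round((proj(p,T([.6025,-.136,.43],X))+.5)*3).astype(np.int32)],True,c,1)
    u=proj(p,[P,P+[0,0,-.011]]); 
    for k in u: cv2.circle(b,tuple((k*3).astype(int)),3,(0,0,255),1)
    c=(proj(p,[[.6,-.136,.1]])[0]*3).astype(int); im.append(b[max(c[1]-260,0):c[1]+260,c[0]-190:c[0]+190])
h=min(i.shape[0] for i in im); cv2.imwrite("pics/above.png",np.hstack([i[:h] for i in im]))
E
```

```text
[ 0.61811376 -0.12957899  0.18642092] [ 0.5496499  -0.1759757  -0.24543185]
```

View pics/above.png

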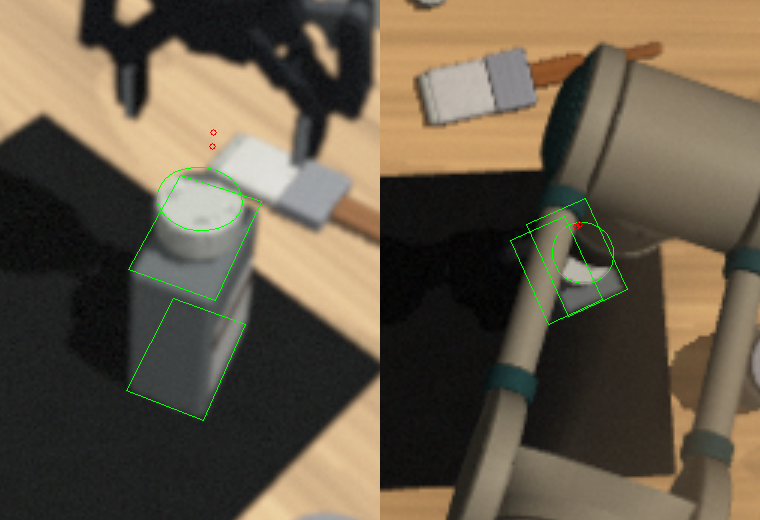

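The side view shows the finger tips straddling the bottle's flat sides, at about (130,115) and (305,160). They sit level with the TCP mark while open. I descend and grip.

Emit:
play_rows --series '[{"fingers":-1,"dx":-4,"dy":-1,"dz":-15,"turn":0},{"fingers":-1,"dx":0,"dy":0,"dz":-20,"turn":0},{"fingers":-1,"dx":0,"dy":0,"dz":-20,"turn":0},{"fingers":-1,"dx":0,"dy":0,"dz":-20,"turn":0},{"fingers":-1,"dx":0,"dy":0,"dz":-8,"turn":0},{"fingers":-1,"dx":0,"dy":0,"dz":0,"turn":0}]'

```text
clock: 3.97
position: [0.612, -0.1345, 0.1045]
ee_rot: [0.001, 0.843, -0.538, 0.01]
contact_force: [0.5, 0.2, -0.3]
width: 0.0852
```

Emit:
play_rows --series '[{"fingers":-1,"dx":1,"dy":3,"dz":-5,"turn":0},{"fingers":1,"dx":0,"dy":0,"dz":0,"turn":0},{"fingers":1,"dx":0,"dy":0,"dz":0,"turn":0},{"fingers":1,"dx":0,"dy":0,"dz":0,"turn":0},{"fingers":1,"dx":0,"dy":0,"dz":0,"turn":0},{"fingers":1,"dx":0,"dy":0,"dz":0,"turn":0},{"fingers":1,"dx":0,"dy":0,"dz":0,"turn":0}]' --squeeze 25

```text
clock: 4.55
position: [0.6149, -0.1323, 0.1043]
ee_rot: [0.001, 0.843, -0.538, 0.012]
contact_force: [0.1, 0.8, -2.6]
width: 0.0501
```

Emit:
play_rows --series '[{"fingers":1,"dx":-9,"dy":-4,"dz":4,"turn":0},{"fingers":1,"dx":-9,"dy":-4,"dz":3,"turn":0},{"fingers":1,"dx":-9.5,"dy":-4,"dz":2,"turn":0},{"fingers":1,"dx":-9.5,"dy":-4.5,"dz":1,"turn":0}]'

```text
clock: 4.88
position: [0.5756, -0.1491, 0.1135]
ee_rot: [0.001, 0.843, -0.537, 0.011]
contact_force: [-0.3, 0.2, -4.2]
width: 0.05
```

```bash
cat > tilt.py <<'E'
import sys
from h import *
p=get_image("side")
b=cv2.resize(p["pixels"],None,fx=3,fy=3)[:,:,::-1].copy()
c=(proj(p,[[.58,-.145,.1]])[0]*3).astype(int); cv2.imwrite("pics/"+sys.argv[1],b[max(c[1]-260,0):c[1]+260,c[0]-250:c[0]+250])
reg=np.zeros((420,560),bool)
for l in("bottle_center","cap_center"):
    for m in masks_of(p,l):
        x=onz(p,[m["xy"]],.1)[0]
        print(l,m["p"],m["xy"],m["region"].sum(),x)
        if abs(x[0]-.58)<.1 and abs(x[1]+.145)<.1: reg|=m["region"]
yaw=float(sys.argv[2]) if len(sys.argv)>2 else .43
def X(q,S): # tilt q[2] about -x bottom edge; edge shift q0,q1
    th=q[2]; c,s=np.cos(th),np.sin(th); u=S[:,0]+.038
    V=np.c_[u*c-S[:,2]*s-.038, S[:,1], u*s+S[:,2]*c]
    return T([.6025+q[0],-.136+q[1],yaw],V)
m=up(reg)
def cost(q):
    h=hull(p,X(q,BOX))|hull(p,X(q,CAP)); return 1-(h&m).sum()/(h|m).sum()
best=min((minimize(cost,[0,0,t],method="Nelder-Mead",options=dict(initial_simplex=np.array([[0,0,t],[.01,0,t],[0,.01,t],[0,0,t+.15]]))) for t in(0.,.3,.6,.85)),key=lambda r:r.fun)
print("shift,tilt deg",best.x[:2],np.degrees(best.x[2]),best.fun)
print(get_state()["position"],get_state()["contact_force"])
E
python3 tilt.py t1.png
```

```text
bottle_center 0.73 [304.3, 304.9] 1852 [ 0.53561764 -0.17812662  0.1       ]
cap_center 0.69 [307.5, 267.3] 703 [ 0.59087602 -0.12694235  0.1       ]
cap_center 0.53 [357.2, 213.1] 157 [ 0.757227   -0.09298257  0.1       ]
shift,tilt deg [-0.03216983 -0.01423813] 4.412065421938522 0.11834422279624046
[ 0.57567395 -0.14914778  0.1135089 ] [ 0.24480934  0.20498228 -4.33138175]
```

View pics/t1.png

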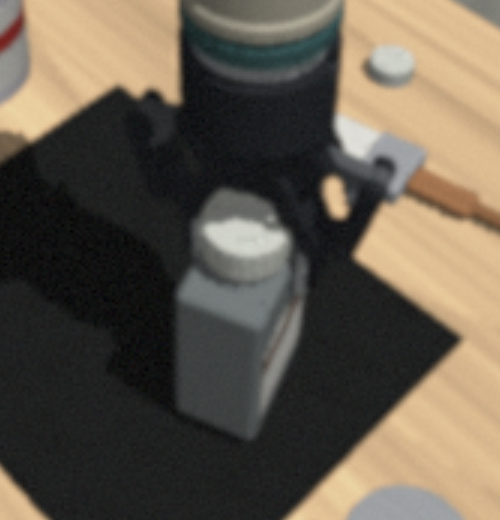

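The bottle came up with the grip (about 4.3 N of weight on the tool) and tilted only about 4°, so its edge wasn't pressed on the mat. I'll drop to the minimum squeeze, lower until the mat bears, and pull again.

Emit:
play_rows --series '[{"fingers":1,"dx":0,"dy":0,"dz":-4,"turn":0},{"fingers":1,"dx":0,"dy":0,"dz":-4,"turn":0},{"fingers":1,"dx":0,"dy":0,"dz":-3,"turn":0}]' --squeeze 20

```text
clock: 5.28
position: [0.5784, -0.1493, 0.1039]
ee_rot: [-0.001, 0.842, -0.539, 0.015]
contact_force: [2.6, 5.5, 11.4]
width: 0.0501
```

Emit:
play_rows --series '[{"fingers":1,"dx":-8,"dy":-3.5,"dz":0,"turn":0},{"fingers":1,"dx":-8,"dy":-3.5,"dz":1,"turn":0},{"fingers":1,"dx":-8,"dy":-3.5,"dz":1,"turn":0},{"fingers":1,"dx":-8,"dy":-3.5,"dz":1,"turn":0}]'

```text
clock: 5.62
position: [0.5516, -0.1613, 0.1082]
ee_rot: [-0.005, 0.843, -0.538, 0.018]
contact_force: [-1.0, 0.2, -4.2]
width: 0.05
```

```bash
python3 tilt.py t2.png
```

```text
bottle_center 0.7 [300.1, 319.8] 1851 [ 0.51278332 -0.19324064  0.1       ]
cap_center 0.86 [301.9, 285.2] 683 [ 0.55833536 -0.14801124  0.1       ]
cap_center 0.75 [358.5, 211.9] 178 [ 0.76176489 -0.09237767  0.1       ]
shift,tilt deg [-0.01012377 -0.01039743] 48.45396836067685 0.274923861963252
[ 0.55115115 -0.16146043  0.10818517] [-0.19568834  0.78524795 -4.4539333 ]
```

Emit:
play_rows --series '[{"fingers":1,"dx":0,"dy":0,"dz":-3,"turn":0},{"fingers":1,"dx":0,"dy":0,"dz":-2,"turn":0},{"fingers":-1,"dx":0,"dy":0,"dz":0,"turn":0},{"fingers":-1,"dx":0,"dy":0,"dz":0,"turn":0},{"fingers":-1,"dx":0,"dy":0,"dz":0,"turn":0},{"fingers":-1,"dx":0,"dy":0,"dz":0,"turn":0}]'

```text
clock: 6.27
position: [0.5556, -0.1622, 0.1058]
ee_rot: [-0.007, 0.842, -0.539, 0.022]
contact_force: [-0.5, 0.7, -0.3]
width: 0.0855
```

```bash
cat > loc2.py <<'E'
from h import *
import sys
p=get_image("side"); reg=np.zeros((420,560),bool)
g=get_state()["position"]
bb=masks_of(p,"bottle_center")[0]; reg|=bb["region"]
for m in masks_of(p,"cap_center"):
    x=onz(p,[m["xy"]],.142)[0]
    if np.hypot(*(x-g)[:2])<.08: reg|=m["region"]; x0=x; print("cap",x)
r=fit([(p,up(reg))],[x0[0],x0[1],.43]); q=r.x
print(q,r.fun); d=g[:2]-q[:2]; c,s=np.cos(q[2]),np.sin(q[2]); print("tcp",g,"offset in bottle xy",d@[c,s],d@[-s,c],get_state()["contact_force"])
if len(sys.argv)>1:
    b=cv2.resize(p["pixels"],None,fx=3,fy=3)[:,:,::-1].copy()
    for X in(BOX[:4],BOX[4:],CAP[24:]): cv2.polylines(b,[np.round((proj(p,T(q,X))+.5)*3).astype(np.int32)],True,(0,255,0),1)
    c=(proj(p,[[q[0],q[1],.1]])[0]*3).astype(int); cv2.imwrite("pics/"+sys.argv[1],b[max(c[1]-260,0):c[1]+260,c[0]-250:c[0]+250])
E
python3 loc2.py l2.png
```

```text
cap [ 0.53566737 -0.16926367  0.142     ]
[ 0.54113871 -0.16895515  0.4784305 ] 0.10100188997500359
tcp [ 0.55554558 -0.16216846  0.10583113] offset in bottle xy 0.01591374416807807 -0.0006080586888565843 [0.61985877 0.01118077 0.24486064]
```

View pics/l2.png

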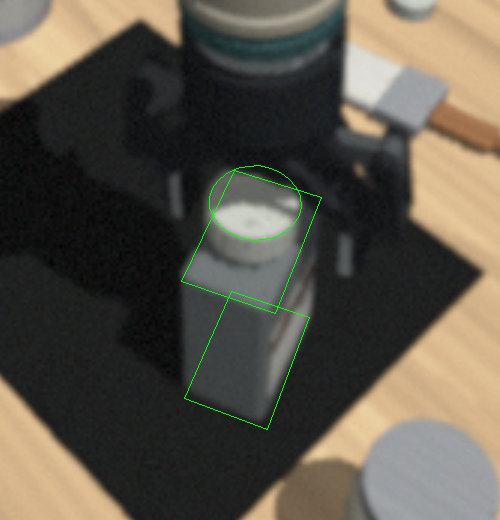

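Emit:
play_rows --series '[{"fingers":-1,"dx":-13,"dy":-6,"dz":-4,"turn":0},{"fingers":-1,"dx":0,"dy":0,"dz":0,"turn":0},{"fingers":1,"dx":0,"dy":0,"dz":0,"turn":0},{"fingers":1,"dx":0,"dy":0,"dz":0,"turn":0},{"fingers":1,"dx":0,"dy":0,"dz":0,"turn":0},{"fingers":1,"dx":0,"dy":0,"dz":0,"turn":0},{"fingers":1,"dx":0,"dy":0,"dz":0,"turn":0}]' --squeeze 20

```text
clock: 7.0
position: [0.5429, -0.1667, 0.1021]
ee_rot: [-0.008, 0.842, -0.54, 0.021]
contact_force: [-0.9, -0.5, -0.8]
width: 0.0505
```

Emit:
play_rows --series '[{"fingers":1,"dx":0,"dy":0,"dz":-2,"turn":0},{"fingers":1,"dx":7,"dy":3,"dz":-1,"turn":0},{"fingers":1,"dx":7,"dy":3,"dz":-1,"turn":0},{"fingers":1,"dx":7,"dy":3,"dz":-1,"turn":0}]'

```text
clock: 7.33
position: [0.5579, -0.1588, 0.1038]
ee_rot: [-0.003, 0.842, -0.539, 0.017]
contact_force: [-7.8, -0.4, 12.7]
width: 0.05
```

```bash
cat > tilt2.py <<'E'
import sys
from h import *
p=get_image("side"); g=get_state()["position"]; print(g,get_state()["contact_force"])
reg=np.zeros((420,560),bool); reg|=masks_of(p,"bottle_center")[0]["region"]
for m in masks_of(p,"cap_center"):
    if np.hypot(*(onz(p,[m["xy"]],.142)[0]-g)[:2])<.12: reg|=m["region"]
m=up(reg); sg=float(sys.argv[2]); yaw=float(sys.argv[3])
def X(q,S):
    c,s=np.cos(q[2]),np.sin(q[2]); u=S[:,0]-sg*.038
    return T([q[0],q[1],yaw],np.c_[u*c+sg*S[:,2]*s+sg*.038,S[:,1],-sg*u*s+S[:,2]*c])
def cost(q):
    h=hull(p,X(q,BOX))|hull(p,X(q,CAP)); return 1-(h&m).sum()/(h|m).sum()
x0,y0=float(sys.argv[4]),float(sys.argv[5])
best=min((minimize(cost,[x0,y0,t],method="Nelder-Mead",options=dict(initial_simplex=np.array([[x0,y0,t],[x0+.01,y0,t],[x0,y0+.01,t],[x0,y0,t+.15]]))) for t in(0.,.3,.6,.85)),key=lambda r:r.fun)
q=best.x; print("base xy",q[:2],"tilt",np.degrees(q[2]),best.fun)
b=cv2.resize(p["pixels"],None,fx=3,fy=3)[:,:,::-1].copy()
for S in(BOX[:4],BOX[4:],CAP[24:]): cv2.polylines(b,[np.round((proj(p,X(q,S))+.5)*3).astype(np.int32)],True,(0,255,0),1)
c=(proj(p,[[g[0],g[1],.1]])[0]*3).astype(int); cv2.imwrite("pics/"+sys.argv[1],b[max(c[1]-260,0):c[1]+260,c[0]-250:c[0]+250])
E
python3 tilt2.py t3.png 1 .43 .54 -.168
```

```text
[ 0.55928452 -0.15809808  0.10390343] [-6.92675274  1.18601662 15.22849395]
base xy [ 0.55333389 -0.16142698] tilt -6.241652733481865 0.1381631292604778
```

Emit:
play_rows --series '[{"fingers":1,"dx":8,"dy":3.5,"dz":-1,"turn":0},{"fingers":1,"dx":8,"dy":3.5,"dz":-1,"turn":0},{"fingers":1,"dx":8,"dy":3.5,"dz":-1,"turn":0}]'

```text
clock: 7.73
position: [0.5772, -0.1492, 0.105]
ee_rot: [0.001, 0.843, -0.537, 0.014]
contact_force: [-5.5, -0.8, 7.3]
width: 0.0498
```

```bash
python3 tilt2.py t4.png 1 .43 .56 -.16
```

```text
[ 0.57909019 -0.1484831   0.10497885] [-3.5814999   1.07565756  8.83961293]
base xy [ 0.55707326 -0.15859722] tilt 0.48644134789615634 0.11601217096530458
```

View pics/t4.png

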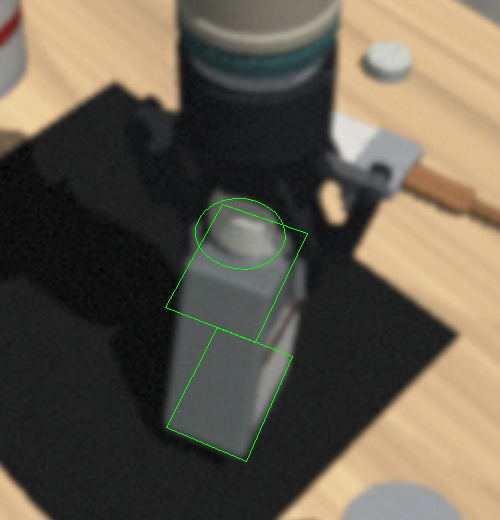

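It is now tilting about the far edge, with the near bottom edge at (165,430)–(245,460) lifted. I continue along the arc.

Emit:
play_rows --series '[{"fingers":1,"dx":8,"dy":3.5,"dz":-1.5,"turn":0},{"fingers":1,"dx":8,"dy":3.5,"dz":-1.5,"turn":0},{"fingers":1,"dx":8,"dy":3.5,"dz":-2,"turn":0},{"fingers":1,"dx":8,"dy":3.5,"dz":-2,"turn":0}]'

```text
clock: 8.22
position: [0.6058, -0.1358, 0.1011]
ee_rot: [0.004, 0.844, -0.537, 0.012]
contact_force: [-2.3, -0.0, 3.1]
width: 0.0499
```

```bash
python3 tilt2.py t5.png 1 .43 .56 -.16
```

```text
[ 0.60772559 -0.13497504  0.10066634] [-0.1989543   1.52469906  4.00705678]
base xy [ 0.56735957 -0.15395401] tilt 7.097592384053328 0.10574735384311007
```

View pics/t5.png

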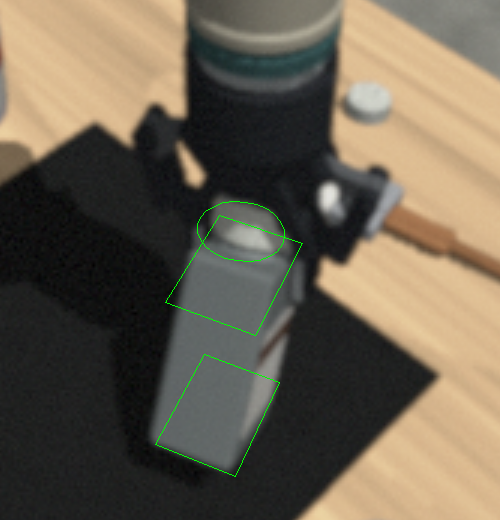

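```bash
python3 - <<'E'
from h import *
p=get_image("side"); g=get_state()["position"]; yaw=.43
c=(proj(p,[[g[0],g[1],.1]])[0]*3).astype(int); off=np.array([c[0]-250,max(c[1]-260,0)])
obs=np.array([[155,440],[237,475],[195,255],[270,272]])
S=np.array([[-.038,.025,0],[-.038,-.025,0],[-.038,.025,.118],[-.038,-.025,.118]])
d=np.array([np.cos(yaw),np.sin(yaw)]);n=np.array([-d[1],d[0]])
def pts(q):
    cs,s=np.cos(q[1]),np.sin(q[1]); u=S[:,0]-.038
    U=u*cs+S[:,2]*s; Z=-u*s+S[:,2]*cs
    e=g[:2]+d*q[0]+n*q[2]
    return proj(p,np.c_[e+U[:,None]*d+S[:,1:2]*n,Z+.004])*3-off
from scipy.optimize import least_squares
r=least_squares(lambda q:(pts(q)-obs).ravel(),[0,.5,0]); print("edge u",r.x[0],"tilt",np.degrees(r.x[1]),r.x[2],r.cost); print(np.round(pts(r.x)))
E
```

```text
edge u -0.025805583848402428 tilt 26.896841410325102 -0.004610452780810399 132.97976714456587
[[151. 438.]
 [234. 472.]
 [191. 250.]
 [280. 281.]]
```

Emit:
play_rows --series '[{"fingers":1,"dx":8,"dy":3.5,"dz":-2.5,"turn":0},{"fingers":1,"dx":8,"dy":3.5,"dz":-3,"turn":0},{"fingers":1,"dx":7,"dy":3,"dz":-3,"turn":0},{"fingers":1,"dx":0,"dy":0,"dz":-1,"turn":0}]'

```text
clock: 8.75
position: [0.6311, -0.1244, 0.0905]
ee_rot: [0.002, 0.843, -0.538, 0.012]
contact_force: [1.7, 3.6, 6.3]
width: 0.0498
```

```bash
python3 tilt2.py t6.png 1 .43 .56 -.16
```

```text
[ 0.63105347 -0.12446306  0.09061255] [1.68731822 2.63294834 2.28816271]
base xy [ 0.59237151 -0.1433029 ] tilt -2.227816212342166 0.16508196721311474
```

View pics/t6.png

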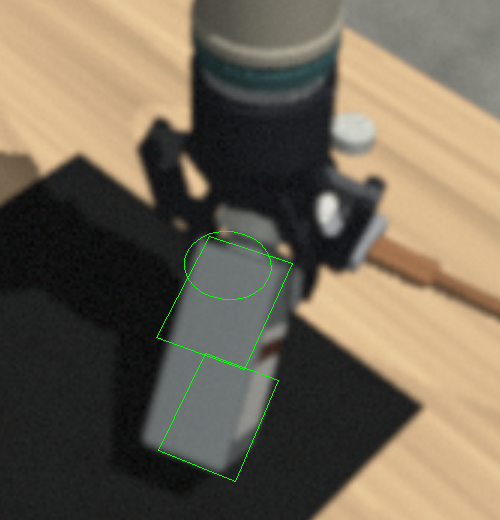

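```bash
cat > near.py <<'E'
from h import *
import sys
from scipy.optimize import least_squares
obs=np.array(eval(sys.argv[1]),float)
p=get_image("side"); g=get_state()["position"]; yaw=.43
c=(proj(p,[[g[0],g[1],.1]])[0]*3).astype(int); off=np.array([c[0]-250,max(c[1]-260,0)])
S=np.array([[-.038,.025,0],[-.038,-.025,0],[-.038,.025,.118],[-.038,-.025,.118]])
d=np.array([np.cos(yaw),np.sin(yaw)]);n=np.array([-d[1],d[0]])
def pts(q):
    cs,s=np.cos(q[1]),np.sin(q[1]); u=S[:,0]-.038
    U=u*cs+S[:,2]*s; Z=-u*s+S[:,2]*cs
    e=g[:2]+d*q[0]+n*q[2]
    return proj(p,np.c_[e+U[:,None]*d+S[:,1:2]*n,Z+.004])*3-off
r=least_squares(lambda q:(pts(q)-obs).ravel(),[0,.5,0]); print("edge u",r.x[0],"tilt",np.degrees(r.x[1]),r.x[2],r.cost); print(np.round(pts(r.x)))
q=r.x; S0=S
b=cv2.resize(p["pixels"],None,fx=3,fy=3)[:,:,::-1].copy()[off[1]:off[1]+520,off[0]:off[0]+500]
cv2.imwrite("pics/near.png",b)
E
python3 near.py "[[143,440],[225,472],[192,242],[272,262]]"
```

```text
edge u -0.04375049445388074 tilt 35.895235533076516 -0.000854775825637193 56.36899897082053
[[140. 437.]
 [223. 470.]
 [191. 240.]
 [278. 269.]]
```

Emit:
play_rows --series '[{"fingers":1,"dx":8,"dy":3.5,"dz":-4,"turn":0},{"fingers":1,"dx":0,"dy":0,"dz":-1,"turn":0},{"fingers":1,"dx":0,"dy":0,"dz":0,"turn":0},{"fingers":1,"dx":0,"dy":0,"dz":0,"turn":0},{"fingers":1,"dx":0,"dy":0,"dz":0,"turn":0},{"fingers":1,"dx":0,"dy":0,"dz":0,"turn":0},{"fingers":1,"dx":0,"dy":0,"dz":0,"turn":0},{"fingers":1,"dx":0,"dy":0,"dz":0,"turn":0},{"fingers":1,"dx":0,"dy":0,"dz":0,"turn":0}]'

```text
clock: 9.7
position: [0.6381, -0.1218, 0.0859]
ee_rot: [0.003, 0.843, -0.538, 0.012]
contact_force: [-0.2, 1.9, 2.2]
width: 0.0494
```

```bash
python3 tilt2.py t7.png 1 .43 .56 -.16
```

```text
[ 0.63810489 -0.12181861  0.08586202] [0.44701594 1.76795909 1.99508408]
base xy [ 0.60044535 -0.1404312 ] tilt -3.8886612170189196 0.1741957274339272
```

View pics/t7.png

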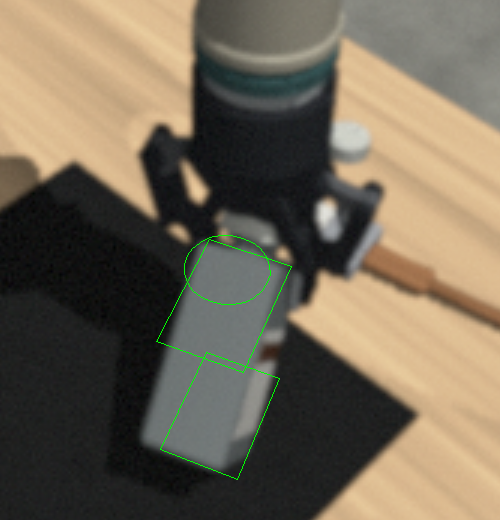

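```bash
python3 near.py "[[142,440],[225,472],[197,237],[275,262]]"; cat > boxfit.py <<'E'
from h import *
p=get_image("side"); g=get_state()["position"]
M=[m["region"] for m in masks_of(p,"bottle_center")]; print([r.sum() for r in M])
m=up(M[0])
for sh in(0,):
  def X(q,S):
    c,s=np.cos(q[2]),np.sin(q[2]); u=S[:,0]-.038
    return T([q[0],q[1],q[3]],np.c_[u*c+S[:,2]*s+.038,S[:,1],-u*s+S[:,2]*c])
  def cost(q):
    h=hull(p,X(q,BOX)); return 1-(h&m).sum()/(h|m).sum()+((q[3]-.43)/.5)**2
  for t in(.2,.5,.7,.85):
    e=g[:2]-(np.array([.909,.417])*(.038+(-.035*np.cos(t)+.107*np.sin(t))))
    q0=np.array([e[0],e[1],t,.43]); s=np.vstack([q0,q0+np.diag([.01,.01,.12,.05])])
    r=minimize(cost,q0,method="Nelder-Mead",options=dict(initial_simplex=s,maxiter=400)); print(r.x[:2],"tilt",np.degrees(r.x[2]),r.x[3],r.fun)
E
python3 boxfit.py
```

```text
edge u -0.05072046097134239 tilt 39.76650072276346 -0.001897112520650183 40.641383377545026
[[140. 437.]
 [223. 470.]
 [195. 238.]
 [281. 266.]]
[np.int64(2509)]
[ 0.59494231 -0.14158936] tilt 2.804295836099168 0.4573762290700878 0.12456111274487516
[ 0.5817225  -0.14922283] tilt 12.328199827551359 0.4461151746015296 0.14303196442230356
[ 0.5511913  -0.16467592] tilt 43.92374796256513 0.4574089410038374 0.08834801389910707
[ 0.55125321 -0.16473941] tilt 43.73664228140971 0.4536093675802127 0.08705568083273446
```

The tilt estimates are 40–44° (40 from the near-face corners, 44 from the box fit), held for over 0.7 s with small forces. Now I reverse the arc.

Emit:
play_rows --series '[{"fingers":1,"dx":-8,"dy":-3.5,"dz":3.5,"turn":0},{"fingers":1,"dx":-8,"dy":-3.5,"dz":3,"turn":0},{"fingers":1,"dx":-8,"dy":-3.5,"dz":2,"turn":0},{"fingers":1,"dx":-8,"dy":-3.5,"dz":1,"turn":0},{"fingers":1,"dx":-8,"dy":-3.5,"dz":0,"turn":0}]'

```text
clock: 10.42
position: [0.5928, -0.1413, 0.0924]
ee_rot: [0.006, 0.844, -0.536, 0.01]
contact_force: [0.2, -0.4, -3.8]
width: 0.0495
```

```bash
python3 boxfit.py; python3 -c "
from h import *
print(get_state()['position'],get_state()['contact_force'])"
```

```text
[np.int64(2968)]
[ 0.5499351  -0.16108711] tilt 3.742117958995605 0.44159248180520405 0.10777070398464639
[ 0.5285462  -0.17148827] tilt 25.134901645934605 0.4300074984630199 0.11020837338491543
[ 0.50973351 -0.18119933] tilt 42.71781436708432 0.4438397185749021 0.05350927828465049
[ 0.50811109 -0.18176719] tilt 44.13116514370532 0.4377933950934596 0.05323726862173807
[ 0.59152688 -0.14126243  0.09219603] [ 0.19285199  0.31372185 -4.0685745 ]
```

The bottle lifted rigidly and is still at 44°. I'll carry it back, set the edge down with some pressure, and drag it upright while pressing.

Emit:
play_rows --series '[{"fingers":1,"dx":9,"dy":4,"dz":0,"turn":0},{"fingers":1,"dx":9,"dy":4,"dz":0,"turn":0},{"fingers":1,"dx":9,"dy":4,"dz":0,"turn":0},{"fingers":1,"dx":9,"dy":4,"dz":0,"turn":0},{"fingers":1,"dx":0,"dy":0,"dz":-3,"turn":0},{"fingers":1,"dx":0,"dy":0,"dz":-2,"turn":0}]'

```text
clock: 11.02
position: [0.6345, -0.1233, 0.0873]
ee_rot: [0.004, 0.843, -0.537, 0.011]
contact_force: [-1.9, -0.1, -4.1]
width: 0.0497
```

Emit:
play_rows --series '[{"fingers":1,"dx":0,"dy":0,"dz":-3,"turn":0},{"fingers":1,"dx":-1,"dy":-0.5,"dz":-2,"turn":0}]'

```text
clock: 11.18
position: [0.6373, -0.1226, 0.0841]
ee_rot: [0.002, 0.843, -0.537, 0.014]
contact_force: [1.7, 3.4, 7.2]
width: 0.0496
```

Emit:
play_rows --series '[{"fingers":1,"dx":-7,"dy":-3,"dz":0,"turn":0},{"fingers":1,"dx":-7,"dy":-3,"dz":0,"turn":0},{"fingers":1,"dx":-7,"dy":-3,"dz":0,"turn":0}]'

```text
clock: 11.43
position: [0.6184, -0.131, 0.0851]
ee_rot: [0.001, 0.844, -0.536, 0.016]
contact_force: [0.7, -0.2, -2.8]
width: 0.05
```

```bash
python3 boxfit.py; python3 -c "
from h import *
print(get_state()['position'],get_state()['contact_force'])"
```

```text
[np.int64(2729)]
[ 0.57282637 -0.15251513] tilt 3.1682547016365907 0.44683003399138665 0.10352849101737518
[ 0.55129305 -0.16405072] tilt 25.753177321722628 0.4415070107683281 0.12089660263496957
[ 0.53207905 -0.17356555] tilt 42.31881768005725 0.43274955139347826 0.06861649286504927
[ 0.53069374 -0.17498569] tilt 44.08726491422932 0.455653209262881 0.06420864965065624
[ 0.61646181 -0.13139165  0.08470888] [-0.73665058 -0.07406349 -2.96293211]
```

Dragging just slides the edge. In the air, loosening the grip slightly should let the bottle swing upright between the pads well before it could slip out: the gravity torque arm of about 35 mm is much larger than the pads' own radius. I lift a little and ease the fingers in small steps.

Emit:
play_rows --series '[{"fingers":1,"dx":0,"dy":0,"dz":6,"turn":0},{"fingers":1,"dx":0,"dy":0,"dz":6,"turn":0},{"fingers":1,"dx":0,"dy":0,"dz":4,"turn":0},{"fingers":0.3,"dx":0,"dy":0,"dz":0,"turn":0},{"fingers":0.2,"dx":0,"dy":0,"dz":0,"turn":0},{"fingers":0.1,"dx":0,"dy":0,"dz":0,"turn":0}]'

```text
clock: 12.03
position: [0.6143, -0.132, 0.1012]
ee_rot: [0.002, 0.843, -0.537, 0.013]
contact_force: [0.6, 0.3, -3.9]
width: 0.0495
```

```bash
python3 boxfit.py; python3 -c "
from h import *
print(get_state()['position'],get_state()['contact_force'],get_state()['moment'])"
```

```text
[np.int64(2933)]
[ 0.55933825 -0.15424166] tilt 20.43022885355939 0.4232652469110707 0.09599389002905366
[ 0.53881169 -0.16459533] tilt 39.06836768827274 0.42153563060541366 0.06330797477979541
[ 0.54152073 -0.16332868] tilt 36.80917337915742 0.4249546321867454 0.06410264531390518
[ 0.5322976  -0.16754841] tilt 44.21403099672464 0.4275359376927433 0.06797514022312832
[ 0.61415775 -0.1319124   0.10095439] [ 0.71726236 -0.19548315 -4.59226934] [ 0.05952239 -0.1074416  -0.04726658]
```

The wrist moment (0.06, -0.107) matches a centre of mass about 28 mm off the pads, which makes a good tilt gauge. I keep easing.

Emit:
play_rows --series '[{"fingers":0.0,"dx":0,"dy":0,"dz":0,"turn":0},{"fingers":-0.05,"dx":0,"dy":0,"dz":0,"turn":0}]'

```text
clock: 12.3
position: [0.614, -0.1317, 0.1005]
ee_rot: [0.003, 0.843, -0.537, 0.013]
contact_force: [0.2, 0.2, -3.5]
width: 0.0497
```

```bash
python3 -c "
from h import *
s=get_state();print(s['position'],s['contact_force'],s['moment'],s['width'])"
```

```text
[ 0.61404604 -0.13170139  0.10053734] [ 0.21493503  0.16161571 -3.49203271] [ 0.08821626 -0.12894291  0.01135078] 0.049675594707122565
```

Emit:
play_rows --series '[{"fingers":-0.08,"dx":0,"dy":0,"dz":0,"turn":0},{"fingers":-0.1,"dx":0,"dy":0,"dz":0,"turn":0}]'

```text
clock: 12.47
position: [0.6139, -0.1316, 0.1002]
ee_rot: [0.003, 0.843, -0.537, 0.012]
contact_force: [-0.5, -0.1, -5.2]
width: 0.0495
```

```bash
python3 -c "
from h import *
s=get_state();print(s['position'],s['contact_force'],s['moment'],s['width'])"
```

```text
[ 0.61392562 -0.13156995  0.10016892] [-0.50251625 -0.05303363 -5.19837867] [ 0.08321866 -0.12252401 -0.03117485] 0.049504547932506256
```

Emit:
play_rows --series '[{"fingers":-0.12,"dx":0,"dy":0,"dz":0,"turn":0},{"fingers":-0.13,"dx":0,"dy":0,"dz":0,"turn":0}]'

```text
clock: 12.63
position: [0.6138, -0.1315, 0.0999]
ee_rot: [0.003, 0.843, -0.537, 0.012]
contact_force: [0.0, 0.2, -3.8]
width: 0.0494
```

```bash
python3 -c "
from h import *
s=get_state();print(s['position'],s['contact_force'],s['moment'],s['width'])"
```

```text
[ 0.61384034 -0.13148172  0.09991112] [ 0.0309008   0.20415709 -3.81744761] [ 0.10939785 -0.1759619  -0.02294496] 0.049430079387900665
```

```bash
cat > gfit.py <<'E'
from h import *
p=get_image("side"); s=get_state(); g=s["position"]; print(g,s["contact_force"],s["moment"],s["width"])
m=up(masks_of(p,"bottle_center")[0]["region"]); yaw=.43
def X(q,S):
    c,sn=np.cos(q[2]),np.sin(q[2]); u=S[:,0]-q[0]; w=S[:,2]-q[1]
    V=np.c_[u*c+w*sn,S[:,1],-u*sn+w*c+g[2]+.009-.004]
    return T([g[0],g[1],yaw],V)
def cost(q):
    h=hull(p,X(q,BOX)); return 1-(h&m).sum()/(h|m).sum()+((q[0]-.006)/.03)**2*.05+((q[1]-.103)/.02)**2*.05
for t in(.05,.4,.75):
    q0=np.array([.006,.103,t]); sx=np.vstack([q0,q0+np.diag([.005,.005,.12])])
    r=minimize(cost,q0,method="Nelder-Mead",options=dict(initial_simplex=sx,maxiter=300)); print("gx,h",r.x[:2],"tilt",np.degrees(r.x[2]),r.fun,"low z",X(r.x,BOX)[:,2].min())
E
python3 gfit.py
```

```text
[ 0.61383661 -0.13147013  0.0999307 ] [ 0.03829411 -0.07565198 -4.13709598] [ 0.0503777  -0.08937822  0.02618172] 0.04971136336368868
gx,h [0.00893397 0.10800105] tilt 41.9959299140602 0.060425582768449095 low z 0.009217706006874415
gx,h [0.00825363 0.10817487] tilt 41.39412143273742 0.060554810330814085 low z 0.008110849658701685
gx,h [0.00853879 0.10785756] tilt 41.93677558075754 0.060428219359647636 low z 0.009008089389254103
```

Emit:
play_rows --series '[{"fingers":-0.13,"dx":0,"dy":0,"dz":8,"turn":0},{"fingers":-0.14,"dx":0,"dy":0,"dz":0,"turn":0},{"fingers":-0.15,"dx":0,"dy":0,"dz":0,"turn":0}]'

```text
clock: 12.98
position: [0.6137, -0.1315, 0.1087]
ee_rot: [0.003, 0.843, -0.537, 0.012]
contact_force: [-0.1, 0.6, -4.4]
width: 0.0497
```

```bash
python3 gfit.py
```

```text
[ 0.61414123 -0.13163779  0.10900026] [ 0.92881143 -0.81525163 -5.47061134] [ 0.07774606 -0.14038296 -0.00136804] 0.049792698838123386
gx,h [0.01100358 0.10760264] tilt 41.813156975612955 0.06269036797921687 low z 0.019802929982275307
gx,h [0.01216119 0.10807989] tilt 41.0725769844664 0.06190188328963233 low z 0.01954474345955253
gx,h [0.01065297 0.10768293] tilt 41.792609762318435 0.062287645301768335 low z 0.019490914720494946
```

Emit:
play_rows --series '[{"fingers":-0.16,"dx":0,"dy":0,"dz":0,"turn":0},{"fingers":-0.165,"dx":0,"dy":0,"dz":0,"turn":0}]'

```text
clock: 13.25
position: [0.6141, -0.1316, 0.1089]
ee_rot: [0.003, 0.843, -0.537, 0.012]
contact_force: [-0.0, -1.0, -4.0]
width: 0.0496
```

```bash
python3 gfit.py
```

```text
[ 0.61399508 -0.13158785  0.10887039] [-0.10269666 -0.21655618 -3.23431449] [ 0.0375036  -0.15997214  0.03149292] 0.04957585513700624
gx,h [0.00732474 0.1069548 ] tilt 40.91685122628483 0.06681083456744942 low z 0.016957674190086057
gx,h [0.00889987 0.10568232] tilt 40.0649291971049 0.0698998946350141 low z 0.018259620948068954
gx,h [0.00789864 0.10645474] tilt 40.88763004007582 0.0663290470088497 low z 0.017687491022691147
```

Emit:
play_rows --series '[{"fingers":-0.17,"dx":0,"dy":0,"dz":-3,"turn":0},{"fingers":-0.175,"dx":0,"dy":0,"dz":0,"turn":0}]'

```text
clock: 13.52
position: [0.6142, -0.1319, 0.1061]
ee_rot: [0.003, 0.843, -0.537, 0.013]
contact_force: [0.1, -0.6, -1.6]
width: 0.0503
```

```bash
python3 gfit.py
```

```text
[ 0.6144387  -0.13198394  0.10645408] [ 0.19391128  0.17596401 -1.18061688] [-0.00308643 -0.02791149 -0.02620961] 0.05013059045613033Traceback (most recent call last):
  File "gfit.py", line 3, in <module>
    m=up(masks_of(p,"bottle_center")[0]["region"]); yaw=.43
         ~~~~~~~~~~~~~~~~~~~~~~~~~~~^^^
IndexError: list index out of range
```

```bash
python3 gfit.py; python3 loc2.py l3.png
```

```text
[ 0.61460085 -0.13196144  0.10668982] [ 0.08463525  0.24008289 -1.71059771] [-0.00281344  0.01938009  0.06213691] 0.04986803333425862
gx,h [-0.00021088  0.12165435] tilt 35.084758975943565 0.10331668568292307 low z -0.005823396265490078
gx,h [0.00944342 0.12019722] tilt 26.48337955682295 0.11401857236101394 low z -0.004628825394882402
gx,h [0.00082253 0.12179969] tilt 33.09286240769651 0.10542601247600707 low z -0.006651149974070051
cap [ 0.60608722 -0.13043583  0.142     ]
[ 0.57781176 -0.15027735  0.48110212] 0.17234468937875747
tcp [ 0.61455963 -0.13192132  0.10668467] offset in bottle xy 0.04107082196734543 -0.0007329672844435031 [ 0.41913025 -0.28004745 -0.90220229]
```

View pics/l3.png

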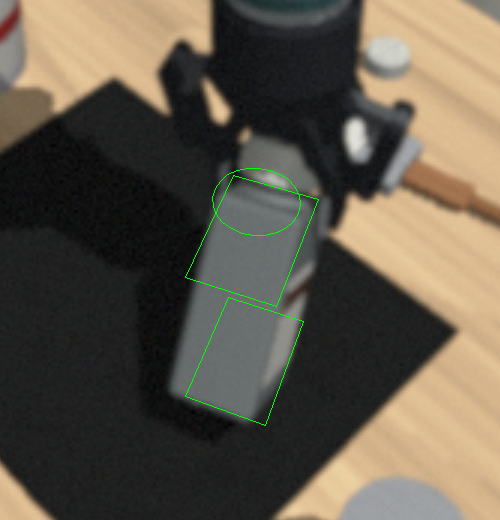

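The pads slid up the body and the edge is back on the mat, still tilted about 38–40°, with the cap between the fingers. With this light grip, the edge on the mat and the pads near the top, pulling back should upright it.

Emit:
play_rows --series '[{"fingers":-0.16,"dx":0,"dy":0,"dz":0,"turn":0},{"fingers":-0.16,"dx":-7,"dy":-3,"dz":2,"turn":0},{"fingers":-0.16,"dx":-7,"dy":-3,"dz":2,"turn":0},{"fingers":-0.16,"dx":-7,"dy":-3,"dz":1.5,"turn":0}]'

```text
clock: 14.2
position: [0.5955, -0.1405, 0.1136]
ee_rot: [0.001, 0.843, -0.537, 0.016]
contact_force: [1.9, 0.6, -0.2]
width: 0.05
```

```bash
sed -i 's/((q\[1\]-.103)/((q[1]-.113)/' gfit.py; python3 gfit.py; python3 boxfit.py
```

```text
[ 0.59370702 -0.141169    0.11392808] [-0.35340058 -0.91421371  0.16223916] [ 0.11616013 -0.13696978  0.02177172] 0.049780680829282976
gx,h [0.01049056 0.12547052] tilt 15.374760400116829 0.1332902953373192 low z -0.0053457537843176
gx,h [0.01414579 0.12479459] tilt 12.937814124356725 0.1335920195350632 low z -0.004039230397835861
gx,h [-0.00240719  0.1250361 ] tilt 25.435184207977468 0.13703681427473882 low z -0.007342960924249029
[np.int64(2686)]
[ 0.56274202 -0.15741248] tilt -2.438699930235073 0.45924212619095983 0.09047397920524347
[ 0.54352826 -0.16832607] tilt 20.641878705133507 0.45647797912211985 0.1410280071145977
[ 0.50869456 -0.18615878] tilt 51.12979135237283 0.4660871663838222 0.09326245259193877
[ 0.50907368 -0.1859172 ] tilt 50.877059488404896 0.46838054182610367 0.09384388840265576
```

Emit:
play_rows --series '[{"fingers":-0.16,"dx":-7,"dy":-3,"dz":0,"turn":0},{"fingers":-0.16,"dx":-7,"dy":-3,"dz":0,"turn":0}]'

```text
clock: 14.57
position: [0.5833, -0.1467, 0.1153]
ee_rot: [-0.0, 0.843, -0.537, 0.018]
contact_force: [1.0, 1.6, 4.0]
width: 0.0499
```

```bash
python3 gfit.py; python3 boxfit.py;  python3 tilt2.py t9.png 1 .43 .55 -.165; python3 - <<'E'
# coarse ascii-free check: near face top/bottom rows via mask
from h import *
p=get_image("side")
for l in("bottle_center","cap_center"):
    for m in masks_of(p,l):
        ys,xs=np.nonzero(m["region"]); print(l,m["p"],m["xy"],xs.min(),xs.max(),ys.min(),ys.max(),len(xs), np.round(cv2.boxPoints(cv2.minAreaRect(np.c_[xs,ys].astype(np.float32)))).tolist())
E
```

```text
[ 0.58183599 -0.14724457  0.11539043] [-0.9078804  -0.14894436  5.1903753 ] [ 0.15514222 -0.13837726 -0.03249164] 0.049869687903032575
gx,h [0.02102431 0.12394765] tilt 4.506174255071139 0.18758334706135016 low z -0.0005077987358666994
gx,h [0.03122263 0.12459974] tilt -2.107985179270165 0.1816962022458359 low z -0.0026712049735630548
gx,h [0.03236537 0.12415399] tilt -3.1703031425490695 0.18168920519146542 low z -0.003465034397683789
[np.int64(2547)]
[ 0.5589103  -0.15912333] tilt -8.098368484173966 0.4550218385340046 0.10898469759473595
[ 0.55939552 -0.15810992] tilt -8.786128214778518 0.42772110120523454 0.11170733060060549
[ 0.50057732 -0.18965553] tilt 52.405455846689165 0.46447839354146747 0.1677648419902971
[ 0.49938341 -0.18916069] tilt 52.352434228375216 0.446850670140273 0.16929527790251267
[ 0.58268123 -0.14693784  0.11525233] [0.21718983 0.05252323 6.56978701]
base xy [ 0.44473841 -0.22234894] tilt 36.67961538011555 0.767551767738969
bottle_center 0.56 [303.7, 303.1] 281 328 268 344 2600 [[278.0, 339.0], [293.0, 266.0], [331.0, 274.0], [316.0, 347.0]]
cap_center 0.77 [357.7, 212.3] 350 364 206 219 183 [[350.0, 206.0], [364.0, 206.0], [364.0, 219.0], [350.0, 219.0]]
cap_center 0.67 [309.3, 258.1] 298 326 250 273 502 [[295.0, 268.0], [300.0, 248.0], [330.0, 255.0], [325.0, 275.0]]
```

Emit:
play_rows --series '[{"fingers":-0.16,"dx":-7,"dy":-3,"dz":0,"turn":0},{"fingers":-0.16,"dx":-7,"dy":-3,"dz":-1,"turn":0}]'

```text
clock: 15.23
position: [0.5704, -0.1528, 0.1156]
ee_rot: [-0.001, 0.844, -0.537, 0.019]
contact_force: [0.3, 0.9, 7.5]
width: 0.0498
```

```bash
cat > cfit.py <<'E'
from h import *
import sys
p=get_image("side"); st=get_state(); g=st["position"]; print(g,st["contact_force"],st["width"])
reg=masks_of(p,"bottle_center")[0]["region"].copy()
for m in masks_of(p,"cap_center"):
    x=onz(p,[m["xy"]],.14)[0]; d=np.hypot(*(x-g)[:2]); print("cap",m["xy"],round(d,3))
    if d<.07: reg|=m["region"]
m=up(reg); out=[]
def X(q,S):
    sg=1 if q[2]>0 else -1; c,s=np.cos(q[2]),np.sin(q[2]); u=S[:,0]-sg*.038
    return T([q[0],q[1],q[3]],np.c_[u*c+S[:,2]*s+sg*.038,S[:,1],-u*s+S[:,2]*c])
def cost(q):
    h=hull(p,X(q,BOX))|hull(p,X(q,CAP)); return 1-(h&m).sum()/(h|m).sum()+((q[3]-.44)/.5)**2
for t in(-.1,.05,.2,.35,.5):
    e=g[:2]-np.array([.909,.417])*(-.038+.038*np.cos(t)*0+.038+.1*np.sin(t))
    q0=np.array([e[0],e[1],t,.44]); s=np.vstack([q0,q0+np.diag([.01,.01,.1,.05])])
    r=minimize(cost,q0,method="Nelder-Mead",options=dict(initial_simplex=s,maxiter=400)); out.append((r.fun,r.x))
for f,x in sorted(out,key=lambda o:o[0])[:3]: print("xy",x[:2],"tilt",np.degrees(x[2]),"yaw",x[3],f)
save(p,"last.png")
E
python3 cfit.py
```

```text
[ 0.56878593 -0.15341412  0.11544571] [-1.30960523  0.20653873  6.75235398] 0.049551885873638034
cap [356.6, 210.6] 0.162
cap [308.6, 269.9] 0.003
xy [ 0.5469966  -0.16541069] tilt 4.354460406895243 yaw 0.4682887693782629 0.11453283035241321
xy [ 0.54753905 -0.16492898] tilt 3.930714568080176 yaw 0.4594356041952159 0.11461580162668575
xy [ 0.54739508 -0.16517195] tilt 4.121471504717557 yaw 0.46925813717210807 0.1147872081715153
```

Emit:
play_rows --series '[{"fingers":-0.16,"dx":-7,"dy":-3,"dz":-1,"turn":0},{"fingers":-0.16,"dx":-7,"dy":-3,"dz":-1.5,"turn":0}]'

```text
clock: 15.55
position: [0.5556, -0.1596, 0.114]
ee_rot: [-0.0, 0.844, -0.537, 0.019]
contact_force: [-1.3, -0.7, 5.3]
width: 0.0496
```

```bash
python3 cfit.py
```

```text
[ 0.55374895 -0.16010004  0.1136057 ] [-2.07010656 -1.90659258  6.97213845] 0.04955568740419877
cap [305.8, 278.3] 0.004
cap [356.6, 213.1] 0.172
xy [ 0.54361283 -0.16746008] tilt -0.6871483308158113 yaw 0.46672955949884976 0.11513366101869324
xy [ 0.54431702 -0.1673043 ] tilt -1.6190234715831642 yaw 0.4657260307401027 0.11534918620663764
xy [ 0.54411746 -0.16760522] tilt -1.1595424677871922 yaw 0.4640235452266077 0.11561721802346592
```

Emit:
play_rows --series '[{"fingers":-0.16,"dx":-3,"dy":-1.5,"dz":-3,"turn":0},{"fingers":-0.16,"dx":0,"dy":0,"dz":-3,"turn":0},{"fingers":-0.17,"dx":0,"dy":0,"dz":-2,"turn":0}]'

```text
clock: 15.95
position: [0.5498, -0.164, 0.1114]
ee_rot: [0.002, 0.844, -0.537, 0.02]
contact_force: [-2.0, 0.9, 11.1]
width: 0.0501
```

```bash
python3 cfit.py
```

```text
[ 0.5494952  -0.16412896  0.11120023] [-4.58962698 -0.57107179 14.04201632] 0.05037674230759185Traceback (most recent call last):
  File "cfit.py", line 4, in <module>
    reg=masks_of(p,"bottle_center")[0]["region"].copy()
        ~~~~~~~~~~~~~~~~~~~~~~~~~~~^^^
IndexError: list index out of range
```

Emit:
play_rows --series '[{"fingers":-0.2,"dx":0,"dy":0,"dz":0,"turn":0},{"fingers":-0.3,"dx":0,"dy":0,"dz":0,"turn":0},{"fingers":-1,"dx":0,"dy":0,"dz":0,"turn":0},{"fingers":-1,"dx":0,"dy":0,"dz":0,"turn":0},{"fingers":-1,"dx":0,"dy":0,"dz":0,"turn":0}]'

```text
clock: 16.47
position: [0.5454, -0.1646, 0.1092]
ee_rot: [0.004, 0.844, -0.537, 0.017]
contact_force: [0.4, -0.1, 0.1]
width: 0.0855
```

```bash
python3 cfit.py
```

```text
[ 0.54537709 -0.16459725  0.1091474 ] [-0.02710497  0.00951641  0.30638642] 0.08537849749848488
cap [302.1, 286.7] 0.011
cap [358.7, 215.9] 0.177
xy [ 0.54036248 -0.17179646] tilt -5.034870707240521 yaw 0.48187491313542263 0.08452623673316907
xy [ 0.54071112 -0.17145092] tilt -5.08996739061968 yaw 0.4817523959195971 0.08493422757283617
xy [ 0.54017585 -0.1715947 ] tilt -4.940953203789408 yaw 0.4768495753407427 0.08561935430250593
```

Emit:
play_rows --series '[{"fingers":-1,"dx":0,"dy":0,"dz":20,"turn":0},{"fingers":-1,"dx":0,"dy":0,"dz":25,"turn":0},{"fingers":-1,"dx":0,"dy":0,"dz":25,"turn":0},{"fingers":-1,"dx":0,"dy":0,"dz":25,"turn":0},{"fingers":-1,"dx":0,"dy":0,"dz":0,"turn":0}]'

```text
clock: 17.03
position: [0.5436, -0.1635, 0.2048]
ee_rot: [0.005, 0.844, -0.536, 0.013]
contact_force: [-0.0, -1.1, -0.1]
width: 0.0854
```

```bash
python3 cfit.py; python3 loc2.py l4.png; python3 - <<'E'
from h import *
p=get_image("top")
for l,z in(("cap_center",.1525),("bottle_center",.122),("jar",.1),("tin",.11)):
    for m in masks_of(p,l): print(l,m["p"],m["xy"],m["region"].sum(),onz(p,[m["xy"]],z))
p=get_image("side")
for m in masks_of(p,"cap_center"):
    ys,xs=np.nonzero(m["region"]); print(m["xy"],onz(p,[m["xy"]],.142),xs.min(),xs.max(),ys.min(),ys.max(),"width m at z=.142",np.linalg.norm(np.diff(onz(p,[[xs.min()-.5,m["xy"][1]],[xs.max()+.5,m["xy"][1]]],.142),axis=0)))
E
```

```text
[ 0.5425057  -0.16304593  0.20257143] [ 0.1128117   0.23427237 -0.51149885] 0.08558248273932673
cap [302.2, 285.2] 0.008
xy [ 0.53973884 -0.17080892] tilt -2.337355068684268 yaw 0.4643807235924383 0.03845035546724178
xy [ 0.53987413 -0.17077781] tilt -2.3696622523068416 yaw 0.45925363258160795 0.038770806694670076
xy [ 0.54016315 -0.17096135] tilt -2.490884009779412 yaw 0.45109672060717554 0.039178056020294824
cap [ 0.53898436 -0.17433561  0.142     ]
[ 0.53781491 -0.17163215  0.51217468] 0.08255097398569011
tcp [ 0.54004331 -0.16202856  0.19868454] offset in bottle xy 0.006648919449976 0.007279188040725052 [ 0.00196376  0.23444698 -0.33182908]
cap_center 0.62 [305.8, 145.2] 148 [[ 0.81241197 -0.02985976  0.1525    ]]
bottle_center 0.47 [351.3, 261.5] 170 [[ 0.55127521 -0.13646355  0.122     ]]
tin 0.75 [206.5, 241.5] 1668 [[0.59288596 0.19426445 0.11      ]]
[304.1, 285.4] [[ 0.53896114 -0.17237263  0.142     ]] 288 318 270 303 width m at z=.142 0.046818929896610365
```

View pics/l4.png

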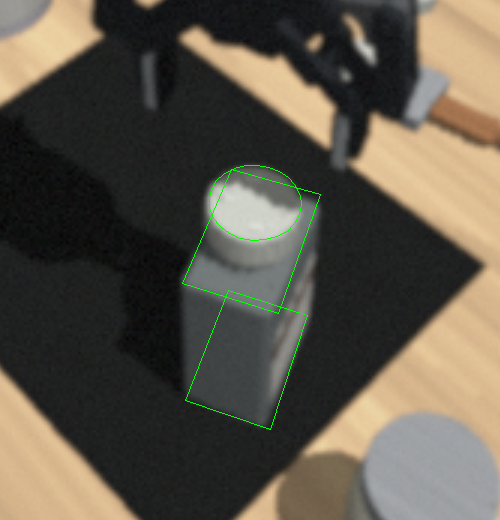

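The bottle stands upright on the mat with its cap on, the cap top at about (255,210) in the crop. The cap axis is at about (0.539, -0.170), and its measured width of 46.8 mm agrees with the larger cap. I go down on the cap.

Emit:
play_rows --series '[{"fingers":-1,"dx":-1,"dy":-7.5,"dz":0,"turn":0},{"fingers":-1,"dx":0,"dy":0,"dz":-15,"turn":0},{"fingers":-1,"dx":0,"dy":0,"dz":-15,"turn":0},{"fingers":-1,"dx":0,"dy":0,"dz":-15,"turn":0},{"fingers":-1,"dx":0,"dy":0,"dz":-8,"turn":0},{"fingers":-1,"dx":0,"dy":0,"dz":0,"turn":0},{"fingers":-1,"dx":0,"dy":0,"dz":0,"turn":0}]'

```text
clock: 18.27
position: [0.5405, -0.1737, 0.146]
ee_rot: [0.006, 0.844, -0.536, 0.011]
contact_force: [0.3, 0.4, 0.4]
width: 0.0855
```

```bash
python3 cfit.py; python3 -c "
from h import *
s=get_state();print(s['position'],s['qpos'])"
```

```text
[ 0.54054214 -0.17368706  0.14610449] [ 0.33506962 -0.06625761  0.18007191] 0.08560248154302941
cap [305.6, 285.1] 0.002
cap [358.1, 213.0] 0.19
cap [365.9, 247.8] 0.129
cap [262.1, 308.4] 0.075
xy [ 0.54104894 -0.1703169 ] tilt -2.898866833947143 yaw 0.47850892634333186 0.06247274653404296
xy [ 0.54085015 -0.17068085] tilt -2.885224140763353 yaw 0.46307223807038433 0.06413873183058229
xy [ 0.54038783 -0.1708332 ] tilt -3.3085877609762195 yaw 0.45947590911372727 0.0709853883014451
[ 0.54106254 -0.1736702   0.14679367] [-0.42389223  0.32523647  1.68360565 -0.01627086  1.11108028  0.71517838]
```

Emit:
play_rows --series '[{"fingers":-1,"dx":-1,"dy":3,"dz":-4.5,"turn":0},{"fingers":-1,"dx":0,"dy":0,"dz":0,"turn":0},{"fingers":1,"dx":0,"dy":0,"dz":0,"turn":0},{"fingers":1,"dx":0,"dy":0,"dz":0,"turn":0},{"fingers":1,"dx":0,"dy":0,"dz":0,"turn":0},{"fingers":1,"dx":0,"dy":0,"dz":0,"turn":0},{"fingers":1,"dx":0,"dy":0,"dz":0,"turn":0},{"fingers":1,"dx":0,"dy":0,"dz":0,"turn":0}]' --squeeze 60

```text
clock: 19.08
position: [0.5413, -0.1705, 0.1449]
ee_rot: [0.005, 0.844, -0.536, 0.014]
contact_force: [1.1, 0.4, -1.4]
width: 0.0443
```

Emit:
play_rows --series '[{"fingers":1,"dx":0,"dy":0,"dz":-3,"turn":0},{"fingers":1,"dx":0,"dy":0,"dz":-3,"turn":0},{"fingers":1,"dx":0,"dy":0,"dz":-3,"turn":0}]'

```text
clock: 19.33
position: [0.5417, -0.1707, 0.1396]
ee_rot: [0.005, 0.844, -0.536, 0.016]
contact_force: [-6.3, 1.8, 27.1]
width: 0.0441
```

The cap has moved down 5 mm with 27 N on it, so it is pressed to the bottom. Now I turn while keeping it down.

Emit:
play_rows --series '[{"fingers":1,"dx":0,"dy":0,"dz":-2,"turn":0.1},{"fingers":1,"dx":0,"dy":0,"dz":-2,"turn":0.1},{"fingers":1,"dx":0,"dy":0,"dz":-2,"turn":0.1},{"fingers":1,"dx":0,"dy":0,"dz":-2,"turn":0.1}]'

```text
clock: 19.67
position: [0.5417, -0.1693, 0.14]
ee_rot: [0.001, 0.937, -0.35, 0.018]
contact_force: [-5.0, 2.1, 13.3]
width: 0.044
```

Emit:
play_rows --series '[{"fingers":1,"dx":0,"dy":0,"dz":-3,"turn":0.1},{"fingers":1,"dx":0,"dy":0,"dz":-3,"turn":0.1},{"fingers":1,"dx":0,"dy":0,"dz":-3,"turn":0.1},{"fingers":1,"dx":0,"dy":0,"dz":-3,"turn":0.1},{"fingers":1,"dx":0,"dy":0,"dz":-3,"turn":0.1},{"fingers":1,"dx":0,"dy":0,"dz":-3,"turn":0.1},{"fingers":1,"dx":0,"dy":0,"dz":-3,"turn":0.03}]'

```text
clock: 20.25
position: [0.5391, -0.1686, 0.1398]
ee_rot: [-0.004, 0.999, -0.025, 0.02]
contact_force: [-4.8, 1.7, 16.7]
width: 0.0443
```

```bash
sed -i 's/-\.44)\/\.5/-.44)\/1.5/' cfit.py; python3 cfit.py; python3 -c "
from h import *
s=get_state();q=s['ee_rot'];print(s['position'],'turned',2*np.arctan2(q[2],q[1])+1.132,s['moment'])"
```

```text
[ 0.53913631 -0.16857005  0.13982025] [-4.93884187  3.10709767 17.9751876 ] 0.044122556892949784
cap [309.2, 287.9] 0.012
cap [357.8, 212.7] 0.191
xy [ 0.54024953 -0.17301168] tilt -3.642936840812154 yaw 0.5065330762126057 0.1447009276022555
xy [ 0.54003288 -0.1732269 ] tilt -3.6089082362650995 yaw 0.5065965091795128 0.14478915313807267
xy [ 0.5403221  -0.17321526] tilt -4.2102678839636605 yaw 0.5023075126391584 0.14563990752033446
[ 0.53916279 -0.16858625  0.13981594] turned 1.0782240300838617 [ 0.33284094  0.99083638 -0.00345575]
```

Turned 62° with the bottle's yaw nearly unchanged. I lift slowly and watch for the bottle's weight coming up with it.

Emit:
play_rows --series '[{"fingers":1,"dx":0,"dy":0,"dz":2,"turn":0},{"fingers":1,"dx":0,"dy":0,"dz":2,"turn":0},{"fingers":1,"dx":0,"dy":0,"dz":3,"turn":0},{"fingers":1,"dx":0,"dy":0,"dz":3,"turn":0}]'

```text
clock: 20.73
position: [0.538, -0.168, 0.1524]
ee_rot: [-0.004, 0.999, -0.027, 0.02]
contact_force: [-0.3, 0.2, -0.3]
width: 0.0442
```

Free: the cap rose 12 mm with no load. Now I lift it to about 50 mm clear.

Emit:
play_rows --series '[{"fingers":1,"dx":0,"dy":0,"dz":6,"turn":0},{"fingers":1,"dx":0,"dy":0,"dz":10,"turn":0},{"fingers":1,"dx":0,"dy":0,"dz":12,"turn":0},{"fingers":1,"dx":0,"dy":0,"dz":12,"turn":0},{"fingers":1,"dx":0,"dy":0,"dz":8,"turn":0},{"fingers":1,"dx":0,"dy":0,"dz":2,"turn":0},{"fingers":1,"dx":0,"dy":0,"dz":0,"turn":0},{"fingers":1,"dx":0,"dy":0,"dz":0,"turn":0},{"fingers":1,"dx":0,"dy":0,"dz":0,"turn":0}]'

```text
clock: 21.48
position: [0.5393, -0.1689, 0.2059]
ee_rot: [-0.003, 0.999, -0.027, 0.021]
contact_force: [0.0, -0.0, -1.4]
width: 0.044
```

```bash
python3 - <<'E'
from h import *
p=get_image("side"); s=get_state(); g=s["position"]; print(g,s["ee_rot"],s["contact_force"],s["width"],np.abs(s["qd"]).max())
save(p,"end.png")
m=masks_of(p,"bottle_center")
r=fit([(p,up(m[0]["region"]))],[.54,-.171,.47],cap=False); q=r.x; print("bottle",q,r.fun,m[0]["p"])
for c in masks_of(p,"cap_center"): print("cap",c["p"],c["xy"],onz(p,[c["xy"]],g[2]-.0035),c["region"].sum())
print("expected cap px",proj(p,[[g[0],g[1],g[2]-.0019]]))
E
```

```text
[ 0.53912737 -0.16884676  0.2057755 ] [-0.00352329  0.99941562 -0.02696684  0.02070754] [-0.24212911  1.18633608 -0.48685036] 0.04400491840470652 0.004464597334887776Traceback (most recent call last):
  File "<stdin>", line 5, in <module>
IndexError: list index out of range
```

```bash
python3 - <<'E'
from h import *
for k in range(3):
    p=get_image("side"); g=get_state()["position"]
    for c in masks_of(p,"cap_center"): print("cap",c["p"],c["xy"],onz(p,[c["xy"]],g[2]-.002)[0],c["region"].sum())
    m=masks_of(p,"bottle_center")
    print("exp cap px",proj(p,[[g[0],g[1],g[2]-.002]]))
    if m: r=fit([(p,up(m[0]["region"]))],[.54,-.171,.47],cap=False); print("bottle",r.x,r.fun,m[0]["p"],m[0]["region"].sum())
p=get_image("top")
m=masks_of(p,"jar"); print([ (x["p"],onz(p,[x["xy"]],.1)[0]) for x in m])
E
```

```text
cap 0.76 [309.2, 259.1] [ 0.54292631 -0.17610573  0.20363109] 788
cap 0.7 [358.4, 211.8] [ 0.6684547  -0.15712001  0.20363109] 133
exp cap px [[303.61072194 257.48344258]]
bottle [ 0.53848149 -0.17213331  0.49849086] 0.09901601635713064 0.57 2653
cap 0.95 [311.1, 259.0] [ 0.54492895 -0.17785068  0.20384571] 766
cap 0.69 [357.0, 213.4] [ 0.66380092 -0.15824902  0.20384571] 186
cap 0.49 [300.0, 315.3] [ 0.47241386 -0.23381395  0.20384571] 2655
exp cap px [[303.73688281 257.3478823 ]]
bottle [ 0.53677456 -0.17300686  0.478555  ] 0.07820607079088326 0.86 2758
cap 0.67 [358.1, 213.1] [ 0.66539281 -0.15909588  0.2041063 ] 137
cap 0.65 [310.7, 259.4] [ 0.54384652 -0.17815721  0.2041063 ] 793
exp cap px [[303.85651763 257.2049532 ]]
[]
```

```bash
python3 -c "
from rig import *
s=get_state();print(s['clock'],s['contact_force'],s['width']);print(sign_off())"
```

```text
22.1333 [-0.5650696   0.3715446  -0.95638844] 0.0441764381233861
the job is handed in; nothing more can be done
None
```

I tipped the bottle, stood it back up, uncapped it and handed the job in at about 22 s of the 54 s allowed. No verdict was reported. The gripper is holding the cap above the mouth and the bottle is standing on the mat.

**What I did**
- **Tipping:** I gripped the flat sides and pivoted the bottle on its bottom edge to about 40–44° for over 0.7 s. The first try only slid it, so I gripped it again nearer its axis.
- **Standing back up:** The bottle stayed rigid in the grip at first. When I loosened the grip, the pads slid up the body and the edge dropped a short way onto the mat. I estimate that drop at no more than about 10 mm. I then walked the bottle upright and let go.
- **Uncapping:** I pressed the cap down about 5 mm (up to 27 N), turned it 62° counter-clockwise with the press kept on, and lifted it. It came free with almost no load.

**Last checks**
- **Cap:** It is held at 44 mm opening. By the TCP height its lower edge is about 50 mm above the rim, and its axis is roughly 5 mm from the bottle's. The tool leans about 2.5°.
- **Bottle:** It stands at about (0.538, -0.172). That is about 0.11 m off the mat's centre in y, against the 0.14 m limit.

**Not certain**
- **Drop speed:** I did not measure the speed of that drop against the 0.4 m/s limit.
- **Cap opening:** The 44 mm grip on the cap is a little under its stated 46 mm, which I put down to the ribs.
- **Tilt fits:** Some were ambiguous while the gripper hid the cap. The bottle fits after standing read -2 to -5°, but the picture showed it upright.
- **Jar, tin and brush:** In the final top view the network did not find the jar, and I did not recheck the tin or the brush. The arm went near none of them.

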